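# Close the loaded desiccator, then crack its sealed lid and hold it ajar to vent

### The arm

A 7-joint arm with a two-finger parallel gripper is mounted at the origin on the work surface. World frame = base frame: x ahead of the robot, y to its left, z up, the work surface at z = 0. Lengths are in mm, angles in degrees, forces in N, time in s.
With the tool pointing down it reaches from about 425 to 1025 mm from the base axis. Payload 9.4 kg.
Tool frame: the origin (TCP) lies at the very end of the fingers, on their centre line; the grasp point (between the pads) lies 19 mm behind it; z points along the fingers, x is the direction in which the jaws open and shut, and the axes are right-handed (so a half turn about z gives the same grasp; the last joint's range is limited). The gripper opens to 93 mm and grips with 3 to 60 N. Pads are 15 mm wide; open, the fingers measure 128 mm over their backs; the gripper's body (75 mm by 188 mm) begins 65 mm behind the grasp point.
Start: joints at [-80.426, 34.337, -0.143, 91.639, 0.103, 54.024, -4.572], TCP at [175.014, 703.558, 218.618] pointing down, gripper open.
Joint ranges: [-147.43, 147.43], [-19.82, 112.94], [-74.19, 73.91], [6.32, 146.72], [-59.91, 239.91], [6.04, 106.73], [-150.56, 150.56]. Speed limits (degrees/s): [127.2, 127.2, 172.46, 172.46, 180, 180, 180].

### API

Orientations are given as [roll, pitch, yaw] about the fixed x, y, z axes, in that order (R = Rz(yaw) Ry(pitch) Rx(roll)).
In Python, from rig import bot gives the robot as it stands.
- The arm moves only by the shell command python3 -m inch 'ROWS' [FORCE]. ROWS is JSON, a list of rows, each a list of 7 numbers: the finger opening in mm, from 0 to 93, then the shift along the tool's x, y, z in mm, then the turn, a rotation vector about the tool's x, y, z in degrees. A call has 1 to 5 rows; each row is the pose to reach, as a shift and turn from the pose measured when the call began, along the tool's axes at that moment; what a row does not reach only later rows make up. A row lasts 1/8 s, in which the tool goes at most 62.5 mm and 10.7 degrees, less where a joint would pass 70% of its speed; a pose out of reach is approached as far as the arm can. A call with a gripper value outside its range is refused whole. The fingers move at their own pace and stop on an object; FORCE is the grip in N (left out, the last holds). Time passes only in rows, so rows that repeat a pose let the fingers close. It gives the time, the measured TCP pose, the force and the opening at its end, in the units of the state.
- bot.sense(): the state, without advancing time (a new reading comes with each control period).
- bot.capture(name): name is "scene" or "side" or "wrist"; returns a dict with "frame" (420x560x3 uint8, blue, green, red), "depth" (420x560 float32, mm along the optical axis (not along the pixel's ray), 0 where there is no reading), "vfov" (degrees; the focal length in pixels is half the picture's height over the tangent of half this angle, whatever the lens; pixels are square), "cx", "cy" (the principal point, pixels), "k1" (the pictures are not rectified: a ray, as slopes to the right and down, at radius r is drawn at 1 + k1 r^2 times it, then the intrinsics apply), "view" (4x4, takes a point from world to camera coordinates); the wrist camera has in their place "T_tool_cam" (4x4, takes a point from camera to tool coordinates, whose origin is the TCP and whose axes are the tool frame's). Camera axes: x right, y up, looking along -z (the intrinsics and any distortion apply to the point x, -y, -z); pixel columns grow to the right and rows downward; lengths in mm; the calibration is good to about 2 mm. A picture is of the moment at which its call begins: read the wrist's pose just before it.
- bot.finish_job(): hands the job in, once; it reports no verdict.
The state is a dict: "t": time; "q": joint angles; "dq": joint speeds; "joint_torque": joint torques, N m; "eef_pos": TCP position; "tcp_rot": TCP orientation; "wrist_force": force on the tool from outside, world axes, zero at the start; "moment": the same for the moment, N m; "grip_width": finger opening in mm.
Only numpy, scipy, OpenCV 4.12 (cv2) and the standard library are available. Lean on these libraries where they do the work, as an engineer would, in place of code of your own. Each camera call takes 0.05 s, during which the arm holds its last target. There are 200 camera calls.

### The job

A crucible has just been loaded into the small desiccator pot: pick up its lid by the knob, put it on the pot and press it down until it snaps home and sits flush on the rim. Then, to let the pot vent, pull the lid straight up past the grip of its seal without letting it fly up, and keep it level and centred over the mouth about two centimetres above its seat; the program finishes while the gripper is still holding the lid there. Leave the bottle, beaker and tube rack alone.

Things in the scene. Friction and masses are not known exactly. Their poses are not given: they have to be found in the camera images.
- jar: Desiccator pot: upright grey plastic cylinder, 116 mm across (123 mm at its top band), 110 mm high, open on top with a 104 mm bore, on a 148 mm steel foot plate screwed to the bench (it cannot move). Origin: centre of the underside, on the bench; z up. The crucible inside is below the lid's reach.
- jar_rim (a point): Centre of the pot's mouth, level with the top of the rim, 110 mm above the bench. A black rubber seal with six springy beads sits 7 mm below the rim, leaving an 86 mm opening; the beads grip the lip of the lid's plug.
- lid: The lid, round, loose, about 0.3 kg, upright on the bench. From below: aluminium plug 22 mm deep (83 mm across at the bottom, 92 mm at the lip 10 mm up, 85 mm above), flange 124 mm across and 6 mm thick, black knob: neck 20 mm across, 14 mm high, head 30 mm across, 27 mm high. 69 mm in all. Origin: centre of the plug's underside; z up through the knob.
- lid_seat (a point): Centre of the flange's underside, 22 mm above the lid's origin; meets jar_rim when home. Going down, the plug meets the beads about 12 mm above home; 9 to 18 N of push snaps it past them until the flange rests on the rim. Pulling off peaks at 14 to 22 N (weight included) within 6 mm, then the resistance suddenly drops; from 13 mm up it is free.
- lid_knob (a point): The place to grip: on the lid's axis in the middle of the knob's head (30 mm across), 56 mm above the lid's origin and 28 mm above the flange's top face.
- wash_bottle: Bystander: white plastic wash bottle, 64 mm across, 180 mm high with a bent spout. Origin: centre of its underside.
- beaker: Bystander: glass beaker, 68 mm across, 90 mm high. Origin: centre of its underside.
- tube_rack: Bystander: white test-tube rack, 75 by 180 mm, 60 mm high, tubes up to 111 mm. Origin: centre of its underside.
There are look-alikes about, which are no part of the job. Leave any orange or red look-alike of the lid alone. Leave any red look-alike of the jar alone.

How it is judged (in metres and radians):
On the way:
1. the lid is pressed home: flange flush on the rim, plug past the seal (horizontal distance between lid_seat and jar_rim below 0.005 m and z of lid_seat in the frame of jar below 0.112 m and angle between lid's own z axis and vertical below 0.06 rad), for 0.2 s.
At the end, for the whole second after the job is handed in: After having been pressed home, the lid is held still by the fingers with its flange 12 to 30 mm above the pot's rim, within 12 mm of centred over the mouth, level within 7 degrees and carried by nothing else (less than 0.5 N between lid and pot) (z of lid_seat in the frame of jar between 0.122 and 0.14 m and horizontal distance between lid_seat and jar_rim below 0.012 m and angle between lid's own z axis and vertical below 0.12 rad and contact force between lid and jar below 0.5 N and contact force between the fingers and lid above 1 N and linear speed of lid below 0.03 m/s); the arm keeps its last pose, push and grip.
It fails at once if the lid flew up or was slammed: faster than 0.4 m/s within 60 mm above its seat (linear speed of lid above 0.4 m/s and horizontal distance between lid_seat and jar_rim below 0.03 m and z of lid_seat in the frame of jar below 0.17 m).
It fails at once if the lid was tipped over (angle between lid's own z axis and vertical above 0.8 rad).
It fails at once if a bystander was disturbed (distance of any of wash_bottle, beaker, tube_rack from where it was at the start of the episode above 0.03 m).
It also fails if it takes over 45 s, if anything falls off the work surface, if the arm or the gripper's body presses on something with over 40 N, if the wrist force passes 120 N, or if a joint passes its speed limit or range.

## Working session

There is one attempt and no reset: what is moved stays moved. The work goes in short steps, Python scripts to look and compute and a shell command to move; the robot and the scene stay as the last step left them, time stands still between calls to the robot, and variables do not carry over. Pictures are saved under pics/ and viewed, about 8 in all and at most 12, crops included, and the job is handed in when it is done.

```bash
ls; mkdir -p pics
cat > h.py <<'E'
import numpy as np, cv2, sys
from rig import bot
from scipy.spatial.transform import Rotation as R
def tool():
    s=bot.sense(); T=np.eye(4); T[:3,:3]=R.from_euler('xyz',s['tcp_rot'],degrees=True).as_matrix(); T[:3,3]=s['eef_pos']; return T
def cap(name):
    T=tool(); c=bot.capture(name)
    c['c2w']=np.linalg.inv(c['view']) if 'view' in c else T@np.array(c['T_tool_cam'])
    return c
def pts(c,u,v,d=None):
    u=np.atleast_1d(u).astype(float);v=np.atleast_1d(v).astype(float)
    f=210/np.tan(np.radians(c['vfov']/2))
    K=np.array([[f,0,c['cx']],[0,f,c['cy']],[0,0,1]])
    n=cv2.undistortPoints(np.stack([u,v],1)[:,None],K,np.array([c['k1'],0,0,0.]))[:,0]
    if d is None: d=c['depth'][v.astype(int),u.astype(int)]
    P=np.stack([n[:,0]*d,-n[:,1]*d,-np.ones(len(u))*d,np.ones(len(u))],1)
    return (P@c['c2w'].T)[:,:3]
def cloud(c):
    v,u=np.mgrid[0:420,0:560]; P=pts(c,u.ravel(),v.ravel()).reshape(420,560,3)
    P[c['depth']<=0]=np.nan; return P
E
python3 - <<'E'
from h import *
print(bot.sense())
for n in ('scene','side','wrist'):
    c=cap(n); cv2.imwrite(f'pics/{n}0.png',c['frame']); np.savez(f'{n}0.npz',**{k:v for k,v in c.items()})
    print(n,c['vfov'],c['k1'],c['c2w'][:3,3])
E
```

```text
pics
{'t': 0.0, 'q': array([-80.42732369,  34.38446167,  -0.14746637,  91.6797236 ,
         0.1016574 ,  54.02366086,  -4.57382632]), 'dq': array([ 0.04881168, -0.0066448 ,  0.07604684,  0.00888078,  0.07833479,
        0.02346955,  0.02854733]), 'joint_torque': array([-2.05836391e-04, -7.65063214e+01,  1.49698857e+00, -2.52372426e+01,
       -5.25035150e-02,  1.64355221e-02,  1.44003989e-04]), 'eef_pos': array([174.86695438, 703.10104619, 217.76773944]), 'tcp_rot': array([1.79994107e+02, 8.75223877e-02, 7.60350375e+01]), 'wrist_force': array([ 0.53367025, -0.537579  , -0.44249355]), 'moment': array([-0.00579334, -0.00615539,  0.00118047]), 'grip_width': 92.57899036964174}
scene 56.1095890829457 -0.045636182241410854 [1238.53137338  -70.38074862  765.82847318]
side 49.08711280758069 0.012425772662709195 [ 426.92654096 -893.1806248   725.24808405]
wrist 69.1135481071507 0.004109436185065865 [110.07320481 719.12747263 386.75066083]
```

View pics/scene0.png

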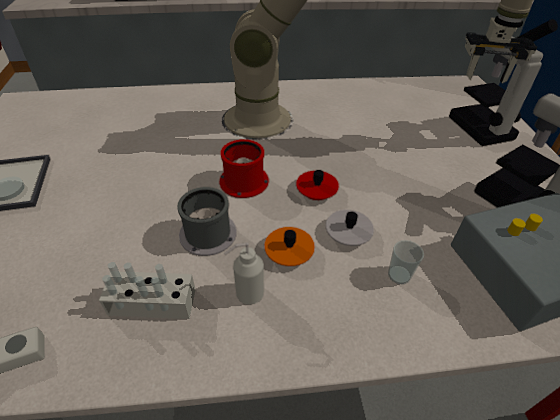

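The scene view shows the grey pot with its mouth near (206,203), the aluminium lid with its knob at (351,218), and the orange and red decoy lids at (290,240) and (318,180). The red pot is at (243,155), the bottle at (248,275), the beaker at (404,262) and the rack at (150,295).

Run:
```python
from h import *
from scipy.optimize import least_squares
def circ(p): 
    r=least_squares(lambda x:np.hypot(p[:,0]-x[0],p[:,1]-x[1])-x[2],[*p[:,:2].mean(0),p[:,:2].std()*1.4],loss='soft_l1'); return r.x
C={n:dict(np.load(n+'0.npz')) for n in('scene','side')}
for n,c in C.items():
    for k in('vfov','cx','cy','k1'): c[k]=float(c[k])
    P=cloud(c); C[n]['P']=P
P=C['scene']['P']
for nm,(u,v) in dict(bench=(300,330),knob=(351,216),flange=(363,232),rim=(206,222),orange=(290,237),redknob=(318,178),redpotrim=(243,148),bottle=(248,270),beaker=(404,250)).items():
    print(nm,P[v,u].round(1))
for n,c in C.items():
    P=c['P']
    k=P[216,351] if n=='scene' else k
    if n=='scene': k0=C['scene']['P'][232,363].copy(); r0=C['scene']['P'][222,206].copy()
    near=lambda q,r,z0,z1:P[(np.hypot(P[...,0]-q[0],P[...,1]-q[1])<r)&(P[...,2]>z0)&(P[...,2]<z1)]
    a=near(k,75,20,36); b=near(k,30,50,80); print(n,'flange',len(a),circ(a).round(1),a[:,:2].min(0),a[:,:2].max(0),np.median(a[:,2]));print(' knob',len(b),b.mean(0),b.min(0),b.max(0))
    q=r0+[-50,0,0]; m=near(q,85,104,117)
    print(' rim',len(m),circ(m).round(1),m.min(0),m.max(0))
c=C['side'];print(c['frame'].shape)
```

```text
bench [834.8  33.   -2.5]
knob [577.8 196.3  67.3]
flange [598.9 228.5  27.6]
rim [ 603.3 -156.6  107.7]
orange [631.3  35.6  66.4]
redknob [418.9 142.2  61.6]
redpotrim [290.7 -58.5  83.4]
bottle [756.4 -68.4 118.7]
beaker [690.7 297.8  58.6]
scene flange 1161 [572.4 199.2  46.1] [513.53202358 138.52425325] [636.56892875 258.59683522] 26.71133336228695
 knob 131 [580.52309128 195.79801134  63.75675347] [562.35005765 182.48138388  50.09114919] [591.03998436 211.8212403   70.62207056]
 rim 608 [ 544.4 -164.7   55.8] [ 480.09721911 -226.51746052  104.08928522] [ 604.74224624 -104.80074319  112.05857455]
side flange 757 [574.1 195.7  46.1] [513.30183818 128.81933406] [634.29532566 258.52199887] 26.34967128174617
 knob 100 [573.26765526 189.62285039  62.39918331] [559.24729016 177.00545381  50.16494517] [587.8397674  210.55928416  70.37040294]
 rim 764 [ 540.1 -170.3   55.4] [ 479.48538406 -231.6434725   104.04671553] [ 601.68503946 -104.31927752  111.77770957]
(420, 560, 3)
```

View pics/side0.png

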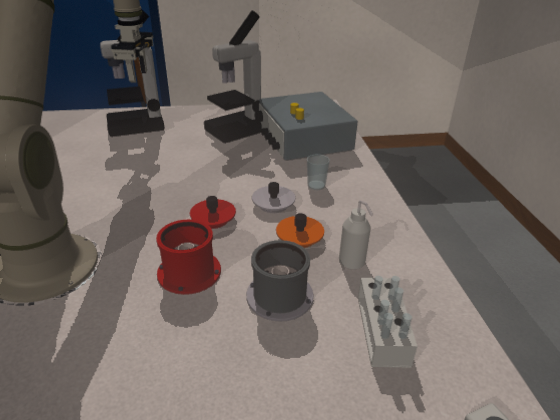

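Both cameras agree to about 5 mm: lid near (575,196) and pot near (541,-167). Before the first move I'll check for obstacles between the start pose and the lid, where the microscopes stand.

Run:
```python
from h import *
for n in('scene','side'):
    c=dict(np.load(n+'0.npz'))
    for k in('vfov','cx','cy','k1'): c[k]=float(c[k])
    P=cloud(c).reshape(-1,3); P=P[np.isfinite(P).all(1)&(P[:,2]>15)&(P[:,2]<900)]
    H,_,_=np.histogram2d(P[:,0],P[:,1],bins=[range(0,1000,80),range(-320,1000,80)])
    Z=np.zeros_like(H,int); i=((P[:,0])//80).astype(int); j=((P[:,1]+320)//80).astype(int)
    ok=(i>=0)&(i<Z.shape[0])&(j>=0)&(j<Z.shape[1]); np.maximum.at(Z,(i[ok],j[ok]),P[ok,2].astype(int))
    print(n,'cols y from -320, rows x from 0'); print(Z)
```

```text
scene cols y from -320, rows x from 0
[[  0   0  21 375 421 421   0   0   0   0   0   0  42 280 315   0]
 [  0   0   0 322 422 425   0   0   0   0   0 346 438 361 358   0]
 [  0   0   0   0   0   0   0   0   0   0   0 346 463 463 411  41]
 [  0   0 110 111   0   0   0   0   0   0   0   0   0   0   0   0]
 [  0   0 111 112   0  71  31   0   0   0   0   0  40  40   0   0]
 [  0   0 108 111   0  69  66   0   0   0   0 133 316 134   0   0]
 [  0 111 111   0  24  28  30  28   0   0   0 134 314 161   0   0]
 [  0 111 112  30  70  30  70  30   0   0 116 117 137 175   0   0]
 [113  63 118 143  31  30   0  91  91 117 147 147 117   0   0   0]
 [113  63 182 178   0   0   0  92  91 118 147 117 116   0   0   0]
 [  0   0   0   0   0   0   0   0   0 111 118 117   0   0   0   0]
 [  0   0   0   0   0   0   0   0   0   0 117  80   0   0   0   0]]
side cols y from -320, rows x from 0
[[  0   0 303 385 503 558   0   0   0   0   0   0 132 316 313   0]
 [  0   0   0 318 466 557 550   0   0   0   0 346 463 329 332   0]
 [  0   0   0   0   0   0   0   0   0   0   0 346 465 408 411   0]
 [  0   0 110 111   0   0   0   0   0   0   0   0   0   0   0   0]
 [  0   0 111 111   0  69  29   0   0   0   0   0  38  39   0   0]
 [  0 109   0 109  29  70  29   0   0   0   0 132 316 313   0   0]
 [  0 111 111   0  27  30  67  28   0   0   0 130 357 397  40   0]
 [  0 111 110  30  70  29  70  28   0 113 116 116 312 412   0   0]
 [111  62 144 144  31  27   0  90  86 117 144 145 116 115   0   0]
 [111  62 180 176   0   0   0  91  85 117 116 115 116 116   0   0]
 [  0   0   0   0   0   0   0   0   0 111 116 117 116 116   0   0]
 [  0   0   0   0   0   0   0   0   0   0 114   0   0   0   0   0]]
```

View pics/wrist0.png

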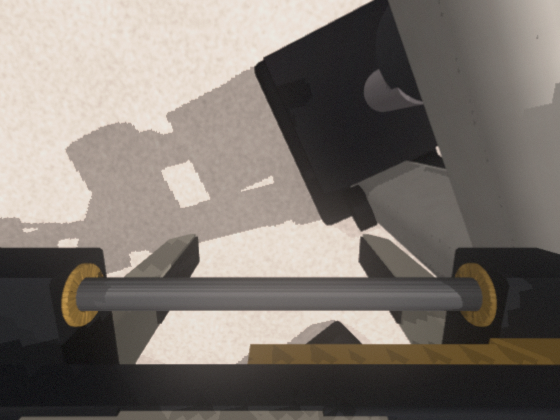

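The microscopes stand at y > 560 for x 0–240 and 320–560. In the wrist view, the one beside the hand is on the right (tool +x). I'll first back away along tool −x, then swing round at small radius.

```bash
python3 -m inch '[[93,-35,12,0,0,0,0],[93,-85,30,-10,0,0,5],[93,-135,48,-20,0,0,10],[93,-185,65,-30,0,0,18],[93,-220,80,-40,0,0,26]]'
```

```text
t: 0.78
eef_pos: [199.6, 468.0, 258.5]
tcp_rot: [180.0, 0.1, 49.7]
wrist_force: [0.6, 0.2, -0.3]
grip_width: 92.6
```

```bash
python3 -m inch '[[93,3,45,0,0,0,8],[93,6,100,0,0,0,17],[93,9,160,0,0,0,26],[93,12,220,0,0,0,35],[93,14,276,0,0,0,44]]'
```

```text
t: 1.4
eef_pos: [420.6, 298.8, 258.8]
tcp_rot: [179.9, 0.0, 5.4]
wrist_force: [1.6, 0.8, 0.6]
grip_width: 93.2
```

```bash
python3 -m inch '[[93,35,45,0,0,0,2],[93,75,95,0,0,0,5.4],[93,115,143,4,0,0,5.4],[93,138,173,8,0,0,5.4],[93,138,173,8,0,0,5.4]]'
python3 - <<'E'
from h import *
c=cap('wrist'); cv2.imwrite('pics/w1.png',c['frame']); np.savez('w1.npz',**c); print(c['c2w'].round(3))
E
```

```text
t: 2.02
eef_pos: [575.9, 136.4, 250.6]
tcp_rot: [179.8, -0.0, -0.3]
wrist_force: [-0.2, 0.8, -0.0]
grip_width: 92.7
[[ 1.00000e+00  4.00000e-03 -0.00000e+00  5.74890e+02]
 [-4.00000e-03  9.70000e-01  2.42000e-01  2.02350e+02]
 [ 1.00000e-03 -2.42000e-01  9.70000e-01  4.19277e+02]
 [ 0.00000e+00  0.00000e+00  0.00000e+00  1.00000e+00]]
```

View pics/w1.png

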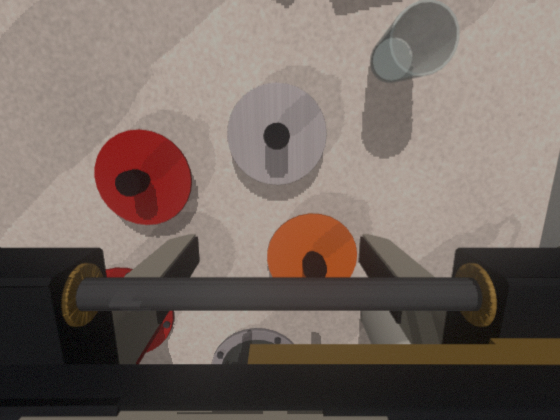

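The wrist view shows the aluminium lid cleanly: flange centre about (277,134), knob top about (277,136). The beaker is at (415,45), and the orange lid is well clear of the lid.

Run:
```python
from h import *
c=dict(np.load('w1.npz'))
for k in('vfov','cx','cy','k1'): c[k]=float(c[k])
P=cloud(c); f=c['frame'].astype(int)
q=(575,197); d=np.hypot(P[...,0]-q[0],P[...,1]-q[1])
for z0,z1 in((22,36),(58,80)):
    m=(d<75)&(P[...,2]>z0)&(P[...,2]<z1); m=m.astype(np.uint8)
    k,l,s,cc=cv2.connectedComponentsWithStats(m); i=1+np.argmax(s[1:,4]); cn=cv2.findContours((l==i).astype(np.uint8),0,1)[0][0]
    pp=cn[:,0]; w=P[pp[:,1],pp[:,0]]; (x,y),r=cv2.minEnclosingCircle(w[:,:2].astype(np.float32))
    e=cv2.fitEllipse(cn); print(e, 'minenc',x,y,r,'z',np.median(P[l==i][:,2]), 'mean',P[l==i].mean(0))
def plane(u,v,z):
    a=pts(c,u,v,1.)[0];o=c['c2w'][:3,3]; return o+(a-o)*(z-o[2])/(a[2]-o[2])
print(plane(277.5,134,28),plane(277,136,69))
```

```text
((276.2686462402344, 133.5225067138672), (98.43636322021484, 101.19976043701172), 178.36935424804688) minenc 572.3754272460938 197.03323364257812 61.933311462402344 z 30.921765469196913 mean [572.37502095 199.10846286  30.92368969]
((276.0860595703125, 135.8350067138672), (25.503950119018555, 26.347124099731445), 0.5602631568908691) minenc 572.332763671875 197.23338317871094 14.761173248291016 z 71.84440036750044 mean [572.37960927 197.33098666  71.80665894]
[573.86661003 198.94479683  28.        ] [573.40360952 197.12952708  69.        ]
```

Lid at (572.8, 197), good to about 1 mm. I'll take the same wrist view over the pot so that camera bias cancels.

```bash
python3 -m inch '[[93,-5,50,0,0,0,0],[93,-10,110,0,0,0,0],[93,-18,170,0,0,0,0],[93,-26,230,0,0,0,0],[93,-34,290,0,0,0,0]]'; python3 -m inch '[[93,0,40,0,0,0,0],[93,0,70,0,0,0,0],[93,0,75,0,0,0,0],[93,0,75,0,0,0,0]]'
python3 - <<'E'
from h import *
c=cap('wrist'); cv2.imwrite('pics/w2.png',c['frame']); np.savez('w2.npz',**c); print(c['c2w'].round(3))
E
```

```text
t: 2.7
eef_pos: [539.6, -151.2, 251.4]
tcp_rot: [179.9, 0.0, 0.0]
wrist_force: [0.3, -0.2, -0.2]
grip_width: 92.7
t: 3.2
eef_pos: [539.8, -224.4, 251.3]
tcp_rot: [180.0, 0.1, 0.1]
wrist_force: [-0.0, 1.1, -0.3]
grip_width: 93.0
[[ 1.00000e+00 -3.00000e-03 -1.00000e-03  5.38492e+02]
 [ 3.00000e-03  9.71000e-01  2.39000e-01 -1.58944e+02]
 [ 0.00000e+00 -2.39000e-01  9.71000e-01  4.20224e+02]
 [ 0.00000e+00  0.00000e+00  0.00000e+00  1.00000e+00]]
```

View pics/w2.png

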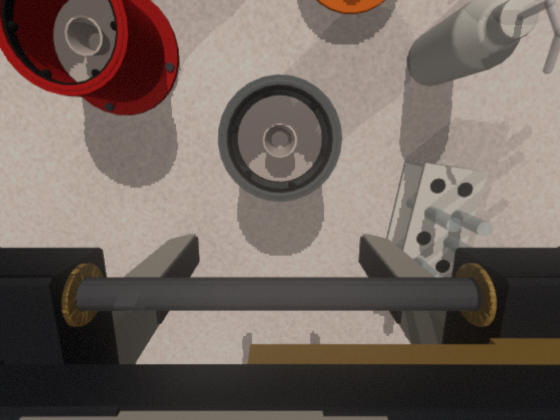

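The grey pot's mouth is clearly seen: outer rim centred about (280,138), radius about 61 px, with the crucible inside.

Run:
```python
from h import *
c=dict(np.load('w2.npz'))
for k in('vfov','cx','cy','k1'): c[k]=float(c[k])
P=cloud(c)
q=(541,-167); d=np.hypot(P[...,0]-q[0],P[...,1]-q[1])
m=((d<75)&(P[...,2]>105)&(P[...,2]<120)).astype(np.uint8)
k,l,s,cc=cv2.connectedComponentsWithStats(m); i=1+np.argmax(s[1:,4]); cn=max(cv2.findContours((l==i).astype(np.uint8),0,1)[0],key=len)
pp=cn[:,0]; w=P[pp[:,1],pp[:,0]]
print(cv2.fitEllipse(cn),cv2.minEnclosingCircle(w[:,:2].astype(np.float32)),cv2.fitEllipse(w[:,:2].astype(np.float32)),'z',np.median(P[l==i][:,2]),'mean',P[l==i].mean(0))
v=np.array([l==i][0]); Q=P[v]; 
A=np.c_[Q[:,:2],np.ones(len(Q))]; r=np.hypot(Q[:,0]-Q[:,0].mean(),Q[:,1]-Q[:,1].mean()); print(r.min(),r.max())
```

```text
((279.33087158203125, 137.93496704101562), (123.20185089111328, 126.12693786621094), 0.4188441038131714) ((539.1786499023438, -167.63052368164062), 61.56058883666992) ((539.226318359375, -167.4644775390625), (121.49176025390625, 121.61917114257812), 95.79093933105469) z 111.94037423612389 mean [ 539.24503211 -164.24090712  111.64950128]
39.90763825462021 64.72068222179138
```

```bash
python3 -m inch '[[93,5,-50,0,0,0,0],[93,10,-110,0,0,0,0],[93,18,-170,0,0,0,0],[93,26,-230,0,0,0,0],[93,33,-290,0,0,0,0]]'; python3 -m inch '[[93,0,-45,0,0,0,0],[93,0,-95,20,0,0,0],[93,0,-127,60,0,0,0],[93,0,-132,100,0,0,0],[93,0,-132,125,0,0,0]]'
```

```text
t: 3.88
eef_pos: [571.4, 70.2, 251.4]
tcp_rot: [-180.0, 0.1, 0.3]
wrist_force: [-0.2, -0.4, -0.8]
grip_width: 93.0
t: 4.5
eef_pos: [568.3, 205.3, 124.5]
tcp_rot: [-180.0, 0.2, 0.6]
wrist_force: [-0.1, -0.1, 0.3]
grip_width: 93.2
```

```bash
python3 -m inch '[[93,4,8,20,0,0,0.6],[93,4,8,50,0,0,0.6],[93,4,8,75,0,0,0.6],[93,4,8,86,0,0,0.6],[93,4,8,86,0,0,0.6]]'
```

```text
t: 5.12
eef_pos: [571.4, 198.3, 38.2]
tcp_rot: [-180.0, 0.3, 0.1]
wrist_force: [-0.2, -0.3, 0.5]
grip_width: 93.1
```

```bash
python3 -m inch '[[60,1,1,0,0,0,0],[34,1,1,0,0,0,0],[20,1,1,0,0,0,0],[0,1,1,0,0,0,0],[0,1,1,0,0,0,0]]' 50; python3 -m inch '[[0,0,0,0,0,0,0],[0,0,0,0,0,0,0],[0,0,0,0,0,0,0]]' 50
python3 - <<'E'
from h import *
c=cap('wrist'); cv2.imwrite('pics/w3.png',c['frame']);print(bot.sense()['moment'])
E
```

```text
t: 5.75
eef_pos: [572.4, 197.2, 38.2]
tcp_rot: [-180.0, 0.3, 0.1]
wrist_force: [-0.8, -0.4, 1.5]
grip_width: 47.7
t: 6.12
eef_pos: [572.6, 197.2, 38.3]
tcp_rot: [-180.0, 0.2, 0.1]
wrist_force: [1.0, -0.6, -0.8]
grip_width: 29.3
[-0.07236011 -0.21953901 -0.02256573]
```

View pics/w3.png

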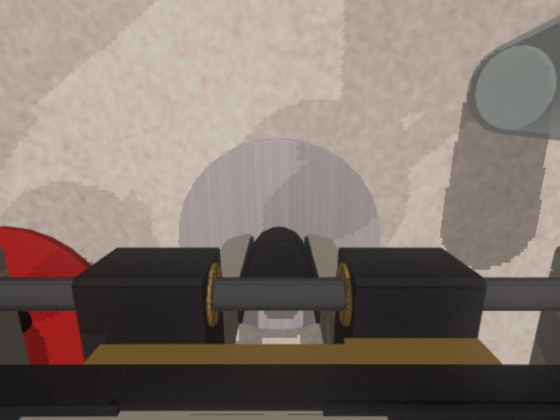

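Fingers stopped at 29.3 mm with the knob between the pads. Raising the grip to 60 N and lifting.

```bash
python3 -m inch '[[0,0,0,0,0,0,0],[0,0,0,-8,0,0,0],[0,0,0,-25,0,0,0],[0,0,0,-45,0,0,0],[0,0,0,-60,0,0,0]]' 60;  python3 -m inch '[[0,0,0,-30,0,0,0],[0,0,0,-65,0,0,0],[0,0,0,-95,0,0,0],[0,0,0,-107,0,0,0],[0,0,0,-107,0,0,0]]'
python3 - <<'E'
from h import *
c=cap('wrist'); cv2.imwrite('pics/w4.png',c['frame']); np.savez('w4.npz',**c);print(bot.sense()['moment'])
P=cloud(c); T=tool(); Q=(P-T[:3,3])@T[:3,:3]   # tool coords
m=(np.hypot(Q[...,0],Q[...,1])<75)&(Q[...,2]>-5)&(Q[...,2]<40)&(np.arange(420)[:,None]<240)
q=Q[m]; print(len(q),q.min(0),q.max(0),np.median(q[:,2]))
E
```

```text
t: 6.8
eef_pos: [573.1, 197.3, 100.0]
tcp_rot: [-179.9, 0.2, 0.1]
wrist_force: [-0.6, 1.0, -2.9]
grip_width: 29.0
t: 7.42
eef_pos: [573.4, 197.4, 207.6]
tcp_rot: [-179.9, 0.1, 0.1]
wrist_force: [-0.0, 0.6, -2.9]
grip_width: 29.1
[-0.06133468  0.12990285 -0.04387493]
15526 [-62.09337609 -62.32635607  -4.98940904] [60.82025176 -1.44954039 11.78533596] 6.448474952268724
```

View pics/w4.png

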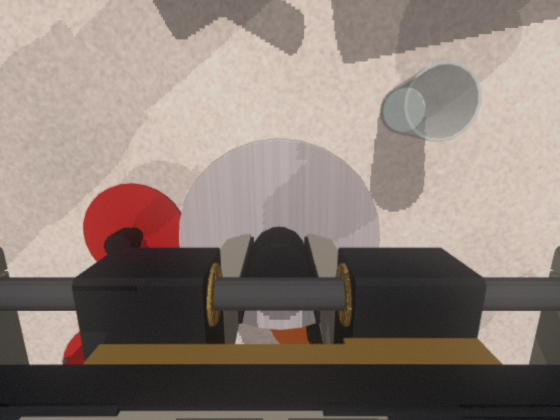

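The lid is held (2.9 N, its weight) and stays where it was in the hand: flange top edge at (280,139). I'll measure its tilt and offset in the tool frame.

```bash
cat > lid.py <<'E'
from h import *
from scipy.optimize import least_squares
def lidpose(c,T):
    P=cloud(c); Q=(P-T[:3,3])@T[:3,:3]
    v,u=np.mgrid[0:420,0:560]
    r=np.hypot(Q[...,0],Q[...,1])
    m=(r<64)&(r>25)&(Q[...,2]>0)&(Q[...,2]<14)&(v<230)
    q=Q[m]
    for _ in range(3):
        A=np.c_[q[:,:2],np.ones(len(q))]; k=np.linalg.lstsq(A,q[:,2],rcond=None)[0]; e=q[:,2]-A@k; q=q[abs(e)<2.5*e.std()+.3]
    mm=((r<75)&(abs(Q[...,2]-k[0]*Q[...,0]-k[1]*Q[...,1]-k[2])<3)&(v<228)).astype(np.uint8)
    n,l,s,_=cv2.connectedComponentsWithStats(mm); i=1+np.argmax(s[1:,4]); cn=max(cv2.findContours((l==i).astype(np.uint8),0,1)[0],key=len)[:,0]
    w=Q[cn[:,1],cn[:,0]]; rr=np.hypot(w[:,0],w[:,1]); w=w[rr>52]
    f=least_squares(lambda x:np.hypot(w[:,0]-x[0],w[:,1]-x[1])-62,[0,0],loss='soft_l1').x
    nrm=T[:3,:3]@np.array([k[0],k[1],-1]); nrm/=np.linalg.norm(nrm)
    print('tilt slopes tool xy (deg)',np.degrees(k[:2]).round(2),'z',k[2].round(1),'centre in tool',f.round(2),len(w),'normal world',nrm.round(4))
E
python3 - <<'E'
from lid import *
c=dict(np.load('w4.npz'))
for k in('vfov','cx','cy','k1'): c[k]=float(c[k])
lidpose(c,tool()); print(tool().round(4))
E
```

```text
tilt slopes tool xy (deg) [-0.38 -0.12] z 6.4 centre in tool [-0.66  0.36] 294 normal world [-3.e-03  8.e-04  1.e+00]
[[ 1.000000e+00  1.200000e-03 -3.700000e-03  5.729764e+02]
 [ 1.200000e-03 -1.000000e+00  1.200000e-03  1.972828e+02]
 [-3.700000e-03 -1.200000e-03 -1.000000e+00  2.066190e+02]
 [ 0.000000e+00  0.000000e+00  0.000000e+00  1.000000e+00]]
```

```bash
python3 -m inch '[[0,-3,30,0,0,0,0],[0,-8,85,0,0,0,0],[0,-14,145,0,0,0,0],[0,-20,205,0,0,0,0],[0,-26,265,0,0,0,0]]'; python3 -m inch '[[0,-2,35,0,0,0,0],[0,-4,65,0,0,0,0],[0,-5,85,0,0,0,0],[0,-6,98,0,0,0,0],[0,-6,98,0,0,0,0]]'
```

```text
t: 8.1
eef_pos: [546.2, -69.5, 205.1]
tcp_rot: [-179.9, 0.3, 0.1]
wrist_force: [1.3, -0.3, -3.3]
grip_width: 29.4
t: 8.72
eef_pos: [540.3, -167.7, 204.6]
tcp_rot: [-179.9, 0.4, 0.0]
wrist_force: [0.6, 0.5, -3.3]
grip_width: 29.2
```

```bash
python3 -m inch '[[0,0,-0.6,12,0,0.3,0],[0,0,-0.6,26,0,0.3,0],[0,0,-0.6,40,0,0.3,0],[0,0,-0.6,50,0,0.3,0],[0,0,-0.6,54,0,0.3,0]]'
python3 - <<'E'
from lid import *
c=cap('wrist'); lidpose(c,tool()); 
for n in('scene','side'): 
    c=cap(n); cv2.imwrite(f'pics/{n}5.png',c['frame'])
a=cv2.imread('pics/scene5.png')[130:270,140:280];b=cv2.imread('pics/side5.png')[190:330,210:350]
cv2.imwrite('pics/c5.png',cv2.resize(np.hstack([a,b]),None,fx=2.8,fy=2.8,interpolation=cv2.INTER_CUBIC))
E
```

```text
t: 9.35
eef_pos: [539.6, -166.9, 149.7]
tcp_rot: [-179.9, 0.1, 0.0]
wrist_force: [-0.4, -0.5, -3.1]
grip_width: 29.2
tilt slopes tool xy (deg) [-0.3  -0.11] z 7.3 centre in tool [-1.13  0.32] 293 normal world [-3.e-03  8.e-04  1.e+00]
```

View pics/c5.png

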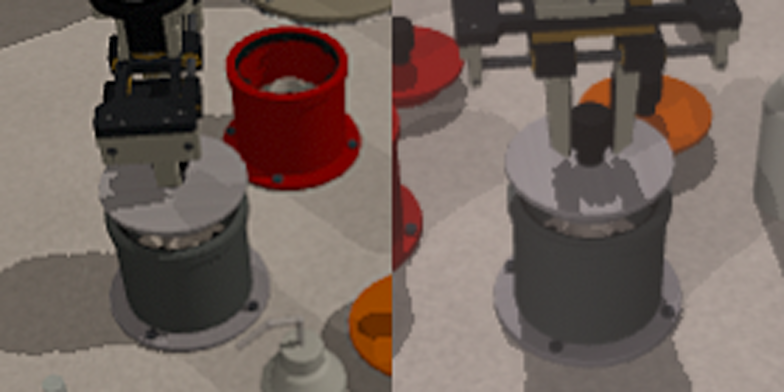

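Both views show the lid level and centred above the mouth. Going down slowly now, watching the force.

```bash
python3 -m inch '[[0,0.5,0,3,0,0,0],[0,0.5,0,6,0,0,0],[0,0.5,0,9,0,0,0],[0,0.5,0,11,0,0,0]]'; python3 -m inch '[[0,0,0,1.5,0,0,0],[0,0,0,3,0,0,0],[0,0,0,3,0,0,0]]'
```

```text
t: 10.0
eef_pos: [540.4, -167.2, 139.4]
tcp_rot: [-179.9, 0.1, 0.0]
wrist_force: [-0.2, -0.4, -2.2]
grip_width: 29.2
t: 10.38
eef_pos: [540.5, -167.5, 136.8]
tcp_rot: [-180.0, 0.0, 0.0]
wrist_force: [-0.6, -0.6, 3.6]
grip_width: 29.3
```

```bash
python3 -m inch '[[0,0,0,1.5,0,0,0],[0,0,0,3,0,0,0],[0,0,0,3,0,0,0]]';python3 -m inch '[[0,0,0,1.5,0,0,0],[0,0,0,3,0,0,0],[0,0,0,3,0,0,0]]'
```

```text
t: 10.75
eef_pos: [541.2, -167.7, 134.7]
tcp_rot: [-180.0, -0.1, 0.0]
wrist_force: [-2.1, -0.4, 8.5]
grip_width: 28.9
t: 11.12
eef_pos: [541.8, -168.1, 132.4]
tcp_rot: [-180.0, -0.2, 0.0]
wrist_force: [-0.8, -1.5, 4.4]
grip_width: 28.8
```

Past the peak. TCP x has drifted about 1.5 mm, so I'll ease it back and seat the lid.

```bash
python3 -m inch '[[0,-0.7,-0.4,2,0,-0.2,0],[0,-1.2,-0.7,4,0,-0.2,0],[0,-1.2,-0.7,5,0,-0.2,0],[0,-1.2,-0.7,5,0,-0.2,0]]';python3 -m inch '[[0,0,0,1.5,0,0,0],[0,0,0,3,0,0,0],[0,0,0,3,0,0,0]]'
```

```text
t: 11.62
eef_pos: [540.3, -167.1, 126.6]
tcp_rot: [-180.0, 0.1, 0.0]
wrist_force: [0.4, 0.0, -10.3]
grip_width: 29.2
t: 12.0
eef_pos: [540.4, -167.1, 126.1]
tcp_rot: [-179.9, 0.0, 0.0]
wrist_force: [-7.2, 3.5, 29.0]
grip_width: 29.0
```

It stopped hard at 126.1 with 29 N of push, as predicted for home. I'll verify that it is flush and hold for a moment.

```bash
python3 -m inch '[[0,0,0,1.5,0,0,0],[0,0,0,1.5,0,0,0],[0,0,0,1.5,0,0,0]]'
python3 - <<'E'
from lid import *
w=cap('wrist'); lidpose(w,tool())
ims=[]
for n,s in(('scene',(slice(130,270),slice(140,280))),('side',(slice(190,330),slice(210,350)))):
    c=cap(n); P=cloud(c); ims.append(c['frame'][s]); f=c['frame'].astype(int)
    d=np.hypot(P[...,0]-540,P[...,1]+168); m=(d<58)&(d>25)&(P[...,2]>105)&(P[...,2]<128); q=P[m]
    A=np.c_[q[:,:2]-[540,-168],np.ones(len(q))]
    for _ in range(3):
        k=np.linalg.lstsq(A,q[:,2],rcond=None)[0]; e=abs(q[:,2]-A@k); g=e<2; q=q[g];A=A[g]
    print(n,'flange top z',k[2],'slopes deg',np.degrees(k[:2]),len(q))
cv2.imwrite('pics/c6.png',cv2.resize(np.hstack(ims),None,fx=2.8,fy=2.8,interpolation=cv2.INTER_CUBIC)); s=bot.sense(); print(s['wrist_force'])
E
```

```text
t: 12.38
eef_pos: [540.4, -167.1, 126.1]
tcp_rot: [-179.9, -0.0, -0.0]
wrist_force: [-4.6, 1.9, 17.2]
grip_width: 29.2
tilt slopes tool xy (deg) [-0.02 -0.21] z 7.2 centre in tool [-1.29  0.48] 292 normal world [-0.001   0.0015  1.    ]
scene flange top z 114.82434828978211 slopes deg [-0.16637548 -0.07126067] 705
side flange top z 114.5987082974409 slopes deg [-0.01224916 -0.02466505] 905
[-5.28929141  1.98676078 17.94967334]
```

View pics/c6.png

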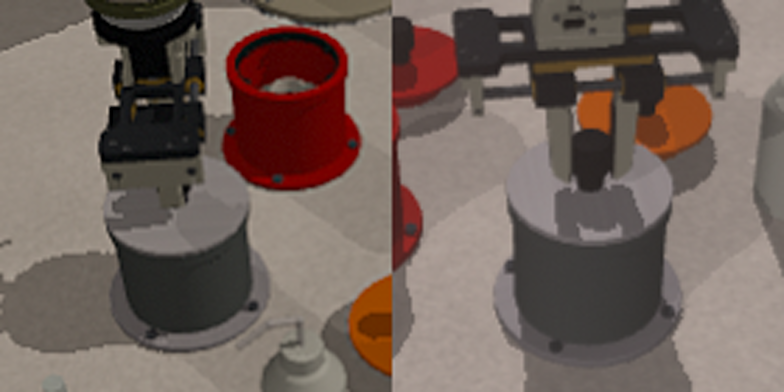

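Flush and level in both views: the flange top reads 114.7, which with the roughly −1.4 mm camera bias is 116, and the slopes are under 0.2°. Now pulling up in small steps so that little spring energy is stored.

```bash
python3 -m inch '[[0,0,0,0,0,0,0],[0,0,0,-1,0,0,0],[0,0,0,-2,0,0,0],[0,0,0,-2,0,0,0]]' 60;python3 -m inch '[[0,0,0,-1,0,0,0],[0,0,0,-2,0,0,0],[0,0,0,-2,0,0,0]]'
```

```text
t: 13.02
eef_pos: [539.8, -166.9, 127.3]
tcp_rot: [-179.9, 0.1, 0.0]
wrist_force: [1.5, -1.0, -20.0]
grip_width: 29.1
t: 13.4
eef_pos: [539.2, -166.5, 129.3]
tcp_rot: [-179.8, 0.1, 0.0]
wrist_force: [-0.0, 0.6, -15.6]
grip_width: 29.1
```

```bash
python3 -m inch '[[0,0.4,0.3,-1,0,0,0],[0,0.8,0.5,-2,0,0,0],[0,0.8,0.5,-2,0,0,0]]';python3 -m inch '[[0,0,0,-1,0,0,0],[0,0,0,-2,0,0,0],[0,0,0,-3,0,0,0],[0,0,0,-3,0,0,0]]'
```

```text
t: 13.78
eef_pos: [540.6, -167.6, 132.6]
tcp_rot: [-179.8, 0.0, -0.0]
wrist_force: [-1.3, -0.3, 2.6]
grip_width: 28.8
t: 14.28
eef_pos: [540.8, -167.6, 136.0]
tcp_rot: [-179.8, -0.0, -0.0]
wrist_force: [-3.2, 0.2, 4.9]
grip_width: 29.4
```

It let go gently: the force fell and the rise was only 3 mm. Lifting to 20 mm above seat (TCP z 146).

```bash
python3 -m inch '[[0,0,0,-2,0,0,0],[0,-0.3,0,-5,0,0,0],[0,-0.5,-0.3,-8,0,0,0],[0,-0.5,-0.3,-10,0,0,0],[0,-0.5,-0.3,-10,0,0,0]]';python3 -m inch '[[0,0,0,0,0,0,0],[0,0,0,0,0,0,0],[0,0,0,0,0,0,0]]'
python3 - <<'E'
from lid import *
w=cap('wrist'); lidpose(w,tool())
ims=[]
for n,s in(('scene',(slice(130,270),slice(140,280))),('side',(slice(190,330),slice(210,350)))):
    c=cap(n); P=cloud(c); ims.append(c['frame'][s])
    d=np.hypot(P[...,0]-540,P[...,1]+168); m=(d<58)&(d>25)&(P[...,2]>125)&(P[...,2]<148); q=P[m]
    A=np.c_[q[:,:2]-[540,-168],np.ones(len(q))]
    for _ in range(3):
        k=np.linalg.lstsq(A,q[:,2],rcond=None)[0]; e=abs(q[:,2]-A@k); g=e<2; q=q[g];A=A[g]
    print(n,'flange top z',k[2],'slopes deg',np.degrees(k[:2]),len(q))
cv2.imwrite('pics/c7.png',cv2.resize(np.hstack(ims),None,fx=2.8,fy=2.8,interpolation=cv2.INTER_CUBIC)); s=bot.sense(); print(s['t'],s['eef_pos'],s['wrist_force'])
E
```

```text
t: 14.9
eef_pos: [540.5, -167.4, 146.2]
tcp_rot: [-179.8, -0.0, 0.0]
wrist_force: [0.1, -0.1, -2.5]
grip_width: 29.2
t: 15.28
eef_pos: [540.5, -167.3, 146.2]
tcp_rot: [-179.8, -0.0, 0.0]
wrist_force: [0.7, -0.1, -2.9]
grip_width: 28.9
tilt slopes tool xy (deg) [-0.28 -0.11] z 7.3 centre in tool [-1.09  0.4 ] 292 normal world [-5.5e-03 -9.0e-04  1.0e+00]
scene flange top z 134.6970476487624 slopes deg [0.37703268 0.21520419] 738
side flange top z 134.62275332823373 slopes deg [0.19094987 0.38622678] 924
15.425 [ 540.5020863  -167.36214644  146.17680171] [-0.47103191  0.15069019 -2.74425931]
```

View pics/c7.png

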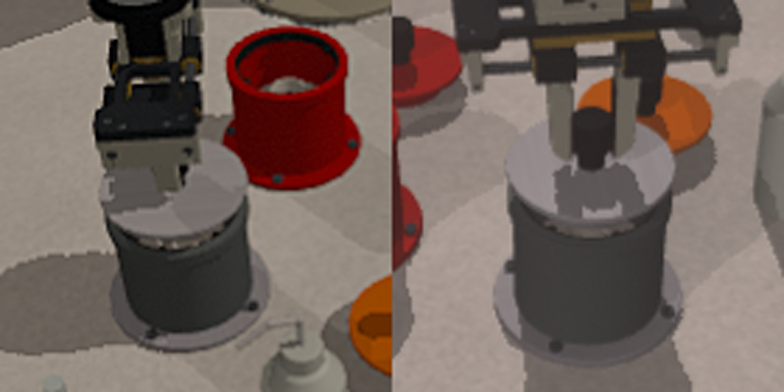

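The lid hangs level and 20 mm above where it was seated, and only its weight (2.9 N) shows at the wrist. Handing in.

```bash
python3 -c "
from rig import bot
print(bot.finish_job())"
```

```text
the job is handed in; nothing more can be done
None
```

The lid went home on the pot, was pulled free of the seal without flying up, and the job was handed in with the gripper still holding it about 20 mm above its seat. No verdict was reported.

- **Pressed home:** the lid stopped hard at TCP z 126.1 under 17–29 N of push. The flange read flush and level within 0.2° in both fixed cameras. Those cameras read about 1.4 mm low, and I allowed for that.
- **Pulled off:** I saw about 20 N at most, and the tool rose about 3 mm as the seal let go.
- **Last check:** the lid had risen 20.0 mm from seated in both fixed cameras. Tilt was under 0.5° and the lid was about 1 mm off centre. The wrist showed only the lid's weight (2.7–2.9 N), and the grip was set to 60 N.
- **Disagreements:** the cameras differed by 2–5 mm at first on where the lid and pot stood. I used the wrist camera for both so its bias would cancel, and the fit showed it worked.
- **Bystanders:** the arm's path stayed clear of the bottle, beaker and rack, but I did not measure their positions again at the end.

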